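# Hang the red measuring scoop on the hook stand

## Task

Hang the red-handled measuring scoop by the eye at the end of its handle on the brass peg of the hook stand, so that it hangs there freely with its cup down, and let go of it. Leave the blue-handled scoop where it stands.

Things in the scene. Friction and masses are not known exactly. Their poses are not given: they have to be found in the camera images.
- red_scoop: Scoop with a flat red handle, standing level on its steel cup (48 mm across, 34 high), 70 g. Origin: centre of the cup's underside; x along the handle to the eye, z up. Handle 14 mm wide, 6 thick, middle 30 mm above the underside, bare from x = 30 to 87 mm; centre of mass in the cup, near x = 11 mm. Eye at its end: level ring, 46 mm outside, hole 34 mm, 6 mm thick.
- red_eye (a point): Centre of the hole in the red scoop's eye: x = 110 mm, z = 30 mm in the scoop's frame; axes as the scoop's.
- blue_scoop: The same scoop with a blue handle: same size, origin and axes. It stays where it is.
- peg_tip (a point): Free end of the brass peg, 228 mm up on a fixed stand (post 16 mm thick, 198 tall; foot 110 across). Site x points level from the tip to the post, whose axis is 60 mm away; z up. The peg is 8 mm thick and runs from the tip down 50 mm along (0.5, 0, -0.866) to a bend, then level 35 mm to the post. An eye let go on the peg slides to the bend and the scoop tips cup-down.
There are look-alikes about, which are no part of the job. What is shaped like the red_scoop but purple is not meant.

How it is judged:
At the end, for the whole second after the job is handed in: The red scoop hangs on the peg by its eye: the eye's centre is within 85 mm of the peg's tip and more than 140 mm above the table, the cup is below the eye with the handle within 40 degrees of vertical, and the scoop is nearly at rest (under 0.1 m/s) (distance between red_eye and peg_tip below 0.085 m and height (world z) of red_eye above 0.14 m and angle between red_scoop's own x axis and vertical below 0.7 rad and linear speed of red_scoop below 0.1 m/s); the robot touches nothing.
It fails at once if the blue scoop is shifted by more than 30 mm (distance of blue_scoop from where it was at the start of the episode above 0.03 m).
It also fails if it takes over 35 s, if anything falls off the work surface, if the arm or the gripper's body presses on something with over 40 N, if the wrist force passes 120 N, or if a joint passes its speed limit or range.

## Robot

A 6-joint arm with a two-finger parallel gripper is mounted at the origin on a cart in front of the work surface, level with it; the furniture and walls round the work are solid. World frame = base frame: x ahead of the robot, y to its left, z up, the work surface at z = 0. Lengths are in m, angles in rad, forces in N, time in s.
With the tool pointing down it reaches from about 0.3 to 0.95 m from the base axis. Payload 3.1 kg.
Tool frame: the origin (TCP) lies between the finger pads; the fingertips stand 25 mm ahead of it and the grasp point (between the pads) lies 6 mm ahead of it; z points along the fingers, y is the line along which they close (so a half turn about z gives the same grasp; the last joint's range is limited). The gripper opens to 85 mm and grips with 20 to 120 N. Pads are 22 mm wide; open, the fingers measure 114 mm over their backs; the gripper's body (76 mm by 85 mm) begins 54 mm behind the grasp point. The pads swing forward as they close: fully open they stand 13 mm farther back than shut.
Start: joints at [-1.41, 0.308, 1.634, -0, 1.2, -0.07], TCP at [0.143, -0.608, 0.256] pointing down, gripper open.
Joint ranges: [-3.06, 3.06], [-0.79, 1.96], [0.05, 2.63], [-1.19, 4.34], [0.05, 2.64], [-2.94, 2.94]. Speed limits (rad/s): [2.79, 2.79, 3.14, 3.14, 3.14, 3.14].

## Interface

Orientations are given as a 3x3 rotation matrix whose columns are the frame's x, y, z axes.
In Python, from workcell import get_state, grab_frame, finish_job gives the robot as it stands.
- The arm moves only by the tool send_rows, never from a script. Its arguments are lists of equal length, an entry for each row: "twist": the turn, a rotation vector about the world's x, y, z each as a share of 180 degrees, from -1 to 1, a list of three; "delta_pos": the shift along the world's x, y, z each as a share of 0.4 m, from -1 to 1, a list of three; "claw": the finger opening in mm, from 0 to 85.4. A call has exactly 8 rows; each row is the pose to reach, as a shift and turn from the pose commanded when the call began, turning the shorter way round; what a row does not reach only later rows make up. A row lasts 1/8 s, in which the tool goes at most 62.5 mm and 10.7 degrees, less where a joint would pass 70% of its speed; a pose out of reach is approached as far as the arm can. A call with a number of a shift or a turn outside -1 to 1 is refused whole. A call with a gripper value outside its range is refused whole. The fingers move at their own pace and stop on an object; "newtons" is the grip in N (left out, the last holds). Time passes only in rows, so rows that repeat a pose let the fingers close, or fill a call up. It gives the time, the measured TCP pose, the force, the opening and the grip force at its end, in the units of the state.
- get_state(): the state, without advancing time (a new reading comes with each control period).
- grab_frame(name): name is "scene" or "top"; returns a dict with "frame" (400x640x3 uint8, red, green, blue), "vertical_fov" (degrees; the focal length in pixels is half the picture's height over the tangent of half this angle, whatever the lens; pixels are square), "cx", "cy" (the principal point, pixels), "k1" (the pictures are not rectified: a ray, as slopes to the right and down, at radius r is drawn at 1 + k1 r^2 times it, then the intrinsics apply), "R" (3x3) and "t" (3): a world point X has camera coordinates R X + t. Camera axes: x right, y down, z forward; pixel columns grow to the right and rows downward; lengths in m; the calibration is good to about 2 mm. A picture is of the moment at which its call begins. There is no depth.
- finish_job(): hands the job in; it is judged then, once.
The state is a dict: "time_s": time; "q": joint angles; "qd": joint speeds; "joint_efforts": joint torques, N m; "tool_pos": TCP position; "orientation": TCP orientation; "contact_force": force on the tool from outside, world axes, zero at the start; "moment": the same for the moment, N m; "width": opening from 0.0 (shut) to 1.0 (fully open); "grip_force": force on a finger pad.
Only numpy, scipy, OpenCV 4.12 (cv2) and the standard library are available. Lean on these libraries where they do the work, as an engineer would, in place of code of your own. Each camera call takes 0.05 s, during which the arm holds its last target. There are 200 camera calls.

## Working session

There is one attempt and no reset: what is moved stays moved. The work goes in short steps, Python scripts to look and compute and a tool call to move; the robot and the scene stay as the last step left them, time stands still between calls to the robot, and variables do not carry over. Pictures are saved under pics/ and viewed, at most 10 in all, crops included, and the job is handed in when it is done.

Besides the shell and the picture viewer there is one more tool, called after "Call:" by a JSON object that holds its "api" and its "payload", one argument or row to a line. send_rows: Moves the arm, as the interface text tells. Its arguments: {"type":"object","properties":{"twist":{"type":"array"},"delta_pos":{"type":"array"},"claw":{"type":"array"},"newtons":{"type":"number"}},"required":["twist","delta_pos","claw"]}

```bash
mkdir -p pics; cat > h.py <<'E'
import numpy as np, cv2
from workcell import get_state, grab_frame, finish_job
def cam(f):
    h,w=f["frame"].shape[:2]; fl=h/2/np.tan(np.radians(f["vertical_fov"])/2)
    return fl,f["cx"],f["cy"],f["k1"],np.array(f["R"]),np.array(f["t"])
def ray(f,u,v):
    fl,cx,cy,k,R,t=cam(f); d=np.array([(u-cx)/fl,(v-cy)/fl]); s=d.copy()
    for _ in range(30): s=d/(1+k*(s@s))
    return -R.T@t, R.T@np.array([*s,1])
def onz(f,u,v,z):
    o,d=ray(f,u,v); return o+d*(z-o[2])/d[2]
def proj(f,X):
    fl,cx,cy,k,R,t=cam(f); c=R@np.array(X)+t; s=c[:2]/c[2]; s=s*(1+k*(s@s)); return s*fl+[cx,cy]
def tri(f1,p1,f2,p2):
    A=[];b=[]
    for f,p in((f1,p1),(f2,p2)):
        o,d=ray(f,*p); d/=np.linalg.norm(d); P=np.eye(3)-np.outer(d,d); A.append(P); b.append(P@o)
    A=np.vstack(A); b=np.hstack(b); x,*_=np.linalg.lstsq(A,b,rcond=None); return x,np.linalg.norm(A@x-b)
def save(f,n,box=None,s=1):
    im=f["frame"][:,:,::-1]
    if box: im=im[box[1]:box[3],box[0]:box[2]]
    cv2.imwrite(n,cv2.resize(im,None,fx=s,fy=s,interpolation=cv2.INTER_CUBIC))
E
python3 - <<'E'
from h import *
import pickle
for n in("scene","top"):
    f=grab_frame(n); save(f,f"pics/{n}0.png"); pickle.dump(f,open(n+"0.pkl","wb")); print(n,f["vertical_fov"],f["k1"],-np.array(f["R"]).T@f["t"])
E
```

```text
scene 47.424676943500344 -0.12069199958162616 [-0.02365312  1.3175256   1.42573096]
top 44.116540813705754 -0.14570993071582758 [0.39470409 0.31221735 1.61618137]
```

View pics/scene0.png

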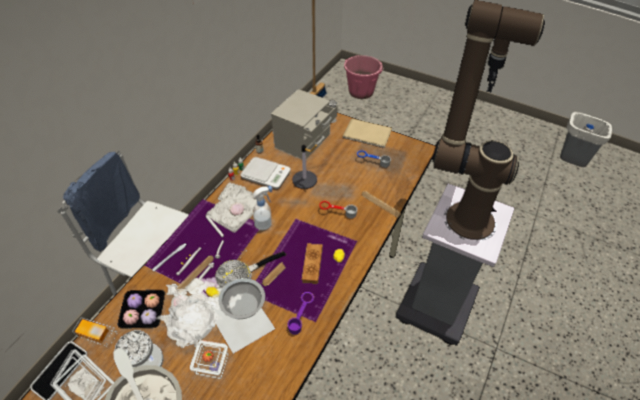

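View pics/top0.png

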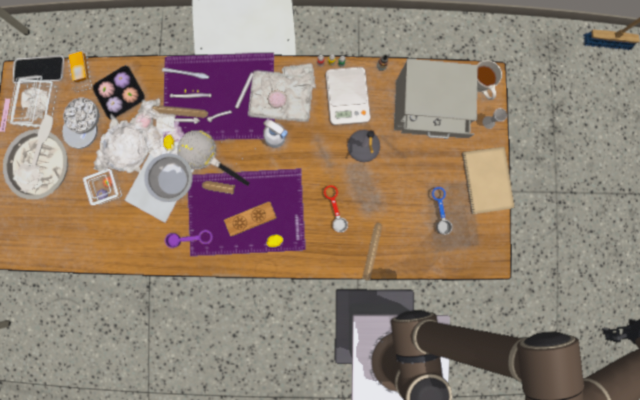

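The red scoop is at top (336,208) and scene (338,209). Look-alikes are the blue scoop at top (440,210) and the purple one at top (190,238). The stand is at top (364,145). I also see translucent smudges at top (362,185) and (450,228), so I'll take close crops.

```bash
python3 - <<'E'
from h import *
import pickle
t=pickle.load(open("top0.pkl","rb")); s=pickle.load(open("scene0.pkl","rb"))
save(t,"pics/t1.png",(310,110,480,285),4.6) if 0 else save(t,"pics/t1.png",(305,115,415,245),4.6)
save(s,"pics/s1.png",(275,130,415,235),5.6)
E
```

```text
(no output)
```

View pics/t1.png

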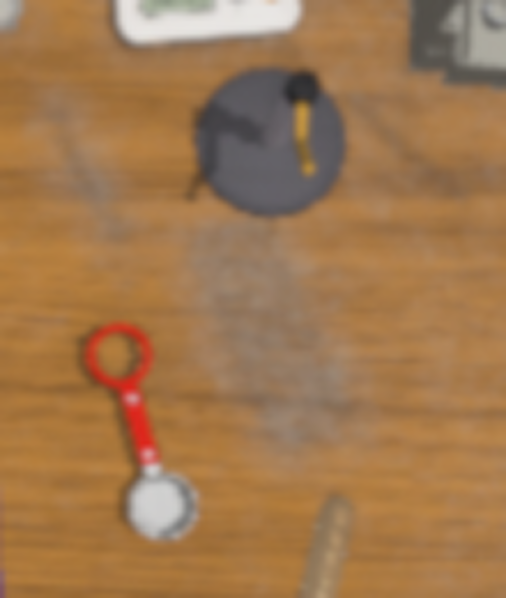

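View pics/s1.png

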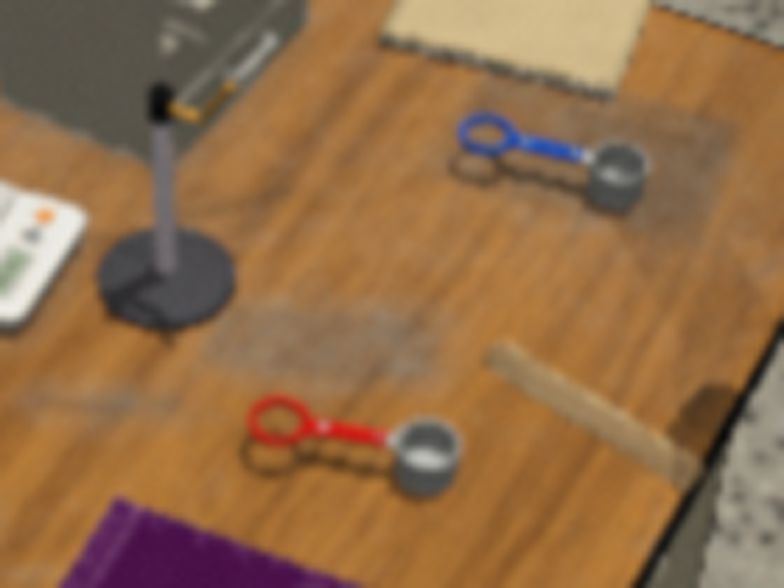

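```bash
cat >> h.py <<'E'
def un(x,y,box,s): return (box[0]+(x+.5)/s-.5, box[1]+(y+.5)/s-.5)
E
python3 - <<'E'
from h import *
import pickle
t=pickle.load(open("top0.pkl","rb")); s=pickle.load(open("scene0.pkl","rb"))
T=lambda x,y:un(x,y,(305,115),4.6); S=lambda x,y:un(x,y,(275,130),5.6)
np.set_printoptions(precision=4,suppress=True)
e=onz(t,*T(118,357),.030); c=onz(t,*T(161,505),.034)
print("eye top",e,"scene",onz(s,*S(279,421),.03)," tri",tri(t,T(118,357),s,S(279,421)))
print("cup top",c,"scene",onz(s,*S(426,441),.034),np.linalg.norm((e-c)[:2]))
print("tip",tri(t,T(308,172),s,S(232,72)),onz(t,*T(308,172),.228),onz(s,*S(232,72),.228))
print("post",tri(t,T(302,85),s,S(160,97)),onz(t,*T(302,85),.198), "foot",onz(t,*T(270,140),.01), onz(s,*S(166,277),.01))
print("box corner", tri(t,(403,60),s,(273,118)), onz(t,437,133,.1),onz(t,397,128,.0),onz(t,397,128,.2))
# red mask: eye centroid & handle direction via hsv
for n,f,b in(("t",t,(310,110,420,245)),("s",s,(275,130,415,235))):
    im=f["frame"][b[1]:b[3],b[0]:b[2]].astype(int); m=(im[...,0]>150)&(im[...,1]<70)&(im[...,2]<70)
    y,x=np.nonzero(m); P=np.array([onz(f,u+b[0],v+b[1],.033) for u,v in zip(x,y)]); 
    print(n,len(x),P.min(0),P.max(0))
st=get_state(); print(st["tool_pos"],st["orientation"])
E
```

```text
eye top [0.5454 0.2406 0.03  ] scene [0.5449 0.2397 0.03  ]  tri (array([0.5449, 0.2404, 0.0308]), np.float64(0.0005451624880703692))
cup top [0.4418 0.2098 0.034 ] scene [0.4415 0.2084 0.034 ] 0.1080852874711411
tip (array([0.6411, 0.1346, 0.2437]), np.float64(0.0006515966417006051)) [0.6435 0.1324 0.228 ] [0.6504 0.119  0.228 ]
post (array([0.7054, 0.1308, 0.1901]), np.float64(0.001905233892547159)) [0.705  0.1323 0.198 ] foot [0.7054 0.1316 0.01  ] [0.7005 0.1362 0.01  ]
box corner (array([0.9276, 0.0269, 0.1858]), np.float64(0.012221654045162646)) [ 0.7312 -0.0925  0.1   ] [0.7674 0.017  0.    ] [0.7213 0.0535 0.2   ]
t 114 [0.4814 0.2185 0.033 ] [0.5654 0.261  0.033 ]
s 75 [0.4733 0.2173 0.033 ] [0.564  0.2646 0.033 ]
[ 0.1428 -0.6078  0.2552] [[ 0.9735  0.2287 -0.0003]
 [ 0.2287 -0.9735  0.002 ]
 [ 0.0002 -0.002  -1.    ]]
```

Call:
{"api": "send_rows", "payload": {
  "twist": [
    [0, 0, 0.018],
    [0, 0, 0.018],
    [0, 0, 0.018],
    [0, 0, 0.018],
    [0, 0, 0.018],
    [0, 0, 0.018],
    [0, 0, 0.018],
    [0, 0, 0.018]
  ],
  "delta_pos": [
    [0.05, 0.12, 0],
    [0.11, 0.25, 0],
    [0.16, 0.38, 0],
    [0.22, 0.5, 0],
    [0.27, 0.62, 0],
    [0.32, 0.75, 0],
    [0.38, 0.88, 0],
    [0.43, 1, 0]
  ],
  "claw": [60, 60, 60, 60, 60, 60, 60, 60],
  "newtons": 60
}}

```text
time_s: 1.1
tool_pos: [0.3151, -0.2065, 0.256]
orientation: [[0.959, 0.283, 0.0], [0.283, -0.959, 0.0], [0.0, -0.0, -1.0]]
contact_force: [0.8, -0.1, 0.2]
width: 0.702
grip_force: 0.0
```

Call:
{"api": "send_rows", "payload": {
  "twist": [
    [0, 0, 0],
    [0, 0, 0],
    [0, 0, 0],
    [0, 0, 0],
    [0, 0, 0],
    [0, 0, 0],
    [0, 0, 0],
    [0, 0, 0]
  ],
  "delta_pos": [
    [0.05, 0.12, 0],
    [0.11, 0.25, 0],
    [0.16, 0.38, 0],
    [0.22, 0.5, 0],
    [0.27, 0.62, 0],
    [0.32, 0.75, 0],
    [0.38, 0.88, 0],
    [0.43, 1, 0]
  ],
  "claw": [50, 50, 50, 50, 50, 50, 50, 50]
}}

```text
time_s: 2.1
tool_pos: [0.4872, 0.1935, 0.2559]
orientation: [[0.959, 0.284, -0.0], [0.284, -0.959, -0.0], [-0.0, 0.0, -1.0]]
contact_force: [0.7, -0.4, 0.3]
width: 0.59
grip_force: 0.0
```

Call:
{"api": "send_rows", "payload": {
  "twist": [
    [0, 0, 0],
    [0, 0, 0],
    [0, 0, 0],
    [0, 0, 0],
    [0, 0, 0],
    [0, 0, 0],
    [0, 0, 0],
    [0, 0, 0]
  ],
  "delta_pos": [
    [0.002, 0.05, -0.05],
    [0.002, 0.075, -0.14],
    [0.002, 0.075, -0.24],
    [0.002, 0.075, -0.34],
    [0.002, 0.075, -0.43],
    [0.002, 0.075, -0.5],
    [0.002, 0.075, -0.55],
    [0.002, 0.075, -0.55]
  ],
  "claw": [50, 50, 50, 50, 50, 50, 50, 50]
}}

```text
time_s: 3.1
tool_pos: [0.4856, 0.2208, 0.0342]
orientation: [[0.959, 0.283, -0.005], [0.283, -0.959, -0.002], [-0.005, 0.0, -1.0]]
contact_force: [0.6, 0.3, 0.5]
width: 0.585
grip_force: 0.0
```

```bash
python3 - <<'E'
from h import *
import pickle
s=pickle.load(open("scene0.pkl","rb"))
f=grab_frame("scene")
a=cv2.resize(f["frame"][170:240,290:390,::-1],None,fx=7,fy=7,interpolation=cv2.INTER_CUBIC)[:, :700]
im=s["frame"].copy()
b=cv2.resize(im[125:165,280:380,::-1],None,fx=7,fy=7,interpolation=cv2.INTER_CUBIC)
for p in([.6435,.1324,.228],[.6685,.1324,.185],[.7035,.1324,.185],[.7035,.1324,.198]):
    u=proj(s,p); cv2.circle(b,tuple(int(v) for v in ((u-[280,125]+.5)*7)),3,(0,255,0),1); print(u)
cv2.imwrite("pics/s2.png",cv2.resize(np.vstack([b,a[:300]]),None,fx=1,fy=1)); st=get_state(); print(st["tool_pos"],st["contact_force"])
E
```

```text
[315.88792159 144.94661457]
[310.53904017 150.96550252]
[303.07021449 148.17409352]
[302.99153521 145.77528718]
[0.48685017 0.22120678 0.03545635] [ 0.39667621 -0.04721296  0.51670694]
```

View pics/s2.png

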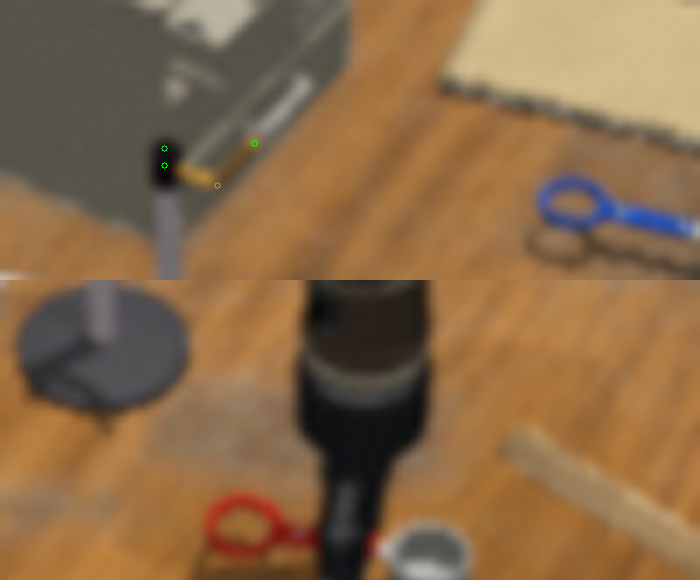

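The green model points lie on the brass peg, with the tip at scene (316,145). In the lower half the fingers straddle the red handle, so I'll close and lift.

Call:
{"api": "send_rows", "payload": {
  "twist": [
    [0, 0, 0],
    [0, 0, 0],
    [0, 0, 0],
    [0, 0, 0],
    [0, 0, 0],
    [0, 0, 0],
    [0, 0, 0],
    [0, 0, 0]
  ],
  "delta_pos": [
    [0, 0, 0],
    [0, 0, 0],
    [0, 0, 0],
    [0, 0, 0],
    [0, 0, 0],
    [0, 0, 0],
    [0, 0, 0],
    [0, 0, 0]
  ],
  "claw": [5, 5, 5, 5, 5, 5, 5, 5],
  "newtons": 60
}}

```text
time_s: 4.15
tool_pos: [0.489, 0.222, 0.0372]
orientation: [[0.959, 0.283, 0.002], [0.283, -0.959, 0.001], [0.003, -0.0, -1.0]]
contact_force: [0.7, -0.5, 5.4]
width: 0.149
grip_force: 58.8
```

Call:
{"api": "send_rows", "payload": {
  "twist": [
    [0, 0, 0],
    [0, 0, 0],
    [0, 0, -0.02],
    [0, 0, -0.04],
    [0, 0, -0.06],
    [0, 0, -0.08],
    [0, 0, -0.092],
    [0, 0, -0.092]
  ],
  "delta_pos": [
    [0, 0, 0.04],
    [0, 0, 0.1],
    [0, 0, 0.2],
    [0, 0, 0.3],
    [0, 0, 0.4],
    [0, 0, 0.5],
    [0, 0, 0.6],
    [0, 0, 0.6]
  ],
  "claw": [5, 5, 5, 5, 5, 5, 5, 5]
}}

```text
time_s: 5.15
tool_pos: [0.4895, 0.2222, 0.2804]
orientation: [[1.0, -0.001, 0.007], [-0.001, -1.0, 0.003], [0.007, -0.003, -1.0]]
contact_force: [0.2, -0.8, -1.7]
width: 0.143
grip_force: 58.7
```

```bash
python3 - <<'E'
from h import *
import pickle
t=grab_frame("top"); s=grab_frame("scene"); pickle.dump((t,s),open("lift.pkl","wb"))
st=get_state(); p=st["tool_pos"]; print(p,st["orientation"][0],st["width"],st["grip_force"])
e=np.array(p)+[.06,0,-.006]; a,b=proj(t,e),proj(s,e); print(a,b)
def crop(f,c,g):
    x,y=int(c[0])-40,int(c[1])-35; print(x,y)
    return cv2.resize(f["frame"][y:y+70,x:x+80,::-1],None,fx=5,fy=5,interpolation=cv2.INTER_CUBIC)
cv2.imwrite("pics/l1.png",np.hstack([crop(t,a,0),crop(s,b,0)]))
E
```

```text
[0.48692626 0.22128777 0.27591773] [ 9.99998688e-01 -1.32219100e-03 -9.36081155e-04] 0.1420913556659194 58.69462609291077
[341.29190634 183.53668752] [326.90702896 158.71704062]
301 148
286 123
```

View pics/l1.png

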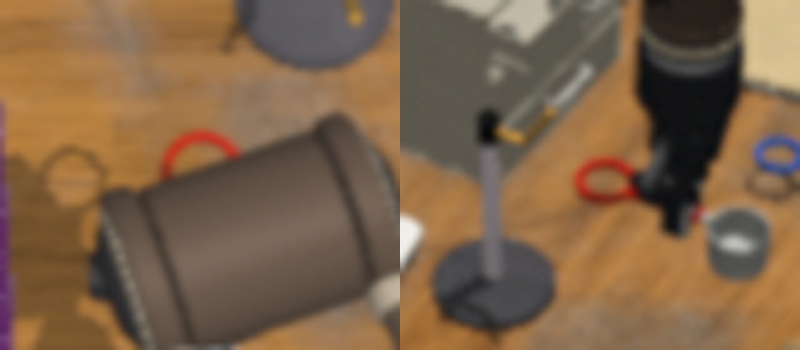

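The scoop is held level, with its eye at scene (326.6,158.8) against a predicted (326.9,158.7). Next I'll move it over the peg tip.

Call:
{"api": "send_rows", "payload": {
  "twist": [
    [0, 0, 0],
    [0, 0, 0],
    [0, 0, 0],
    [0, 0, 0],
    [0, 0, 0],
    [0, 0, 0],
    [0, 0, 0],
    [0, 0, 0]
  ],
  "delta_pos": [
    [0.03, -0.03, 0],
    [0.08, -0.08, 0],
    [0.13, -0.13, 0],
    [0.18, -0.18, 0],
    [0.22, -0.21, 0],
    [0.239, -0.229, 0],
    [0.239, -0.229, 0],
    [0.239, -0.229, 0]
  ],
  "claw": [5, 5, 5, 5, 5, 5, 5, 5]
}}

```text
time_s: 6.25
tool_pos: [0.5828, 0.1304, 0.2761]
orientation: [[1.0, -0.001, -0.001], [-0.001, -1.0, 0.0], [-0.001, -0.0, -1.0]]
contact_force: [0.7, -0.0, -0.8]
width: 0.145
grip_force: 58.7
```

```bash
python3 - <<'E'
from h import *
t=grab_frame("top"); s=grab_frame("scene")
st=get_state(); p=st["tool_pos"]; print(p,st["orientation"][0],st["width"],st["grip_force"])
e=np.array(p)+[.06,0,-.006]; out=[]
for f in(t,s):
    c=proj(f,e); x,y=int(c[0])-40,int(c[1])-35; print(c,x,y)
    im=cv2.resize(f["frame"][y:y+70,x:x+80,::-1],None,fx=5,fy=5,interpolation=cv2.INTER_CUBIC)
    for q,k in((e,(255,0,0)),([.6435,.1324,.228],(0,255,0))): cv2.circle(im,tuple(int(v) for v in (proj(f,q)-[x,y]+.5)*5),3,k,1)
    out.append(im)
cv2.imwrite("pics/m1.png",np.hstack(out))
E
```

```text
[0.5828013  0.13061543 0.27634067] [ 9.99999709e-01 -7.28245308e-04 -2.28108399e-04] 0.1478618665559286 58.68178725242615
[374.17966062 149.57653784] 334 114
[316.2222698  136.55820073] 276 101
```

View pics/m1.png

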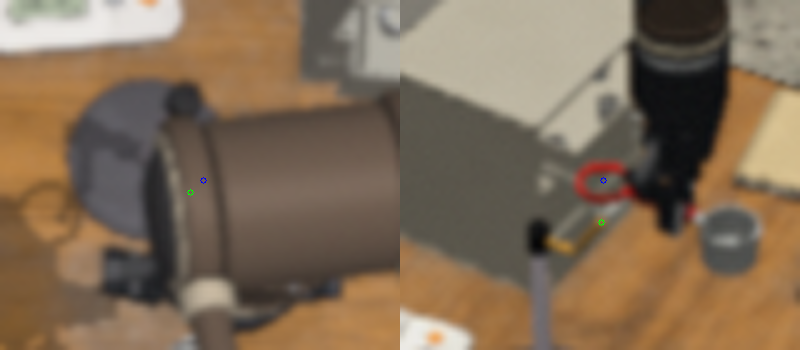

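Blue marks the eye's predicted centre at scene (316,136.6), and it sits inside the red ring. The ring hovers above the green peg tip at scene (316,145), so I'll lower it along the peg.

Call:
{"api": "send_rows", "payload": {
  "twist": [
    [0, 0, 0],
    [0, 0, 0],
    [0, 0, 0],
    [0, 0, 0],
    [0, 0, 0],
    [0, 0, 0],
    [0, 0, 0],
    [0, 0, 0]
  ],
  "delta_pos": [
    [0, 0, -0.03],
    [0, 0, -0.06],
    [0, 0, -0.09],
    [0.005, 0, -0.11],
    [0.02, 0, -0.14],
    [0.032, 0, -0.16],
    [0.045, 0, -0.18],
    [0.045, 0, -0.18]
  ],
  "claw": [5, 5, 5, 5, 5, 5, 5, 5]
}}

```text
time_s: 7.35
tool_pos: [0.6013, 0.1298, 0.2033]
orientation: [[1.0, -0.002, -0.001], [-0.002, -1.0, -0.0], [-0.001, 0.0, -1.0]]
contact_force: [1.1, -0.7, -1.1]
width: 0.15
grip_force: 58.7
```

```bash
python3 - <<'E'
from h import *
s=grab_frame("scene"); save(s,"pics/d1.png",(276,100,376,175),7)
st=get_state(); print(st["tool_pos"],st["contact_force"],proj(s,np.array(st["tool_pos"])+[.06,0,-.006]))
E
```

```text
[0.60139764 0.12990441 0.20387024] [ 0.04573852 -0.82374975 -0.88114359] [312.3387714  148.79678986]
```

View pics/d1.png

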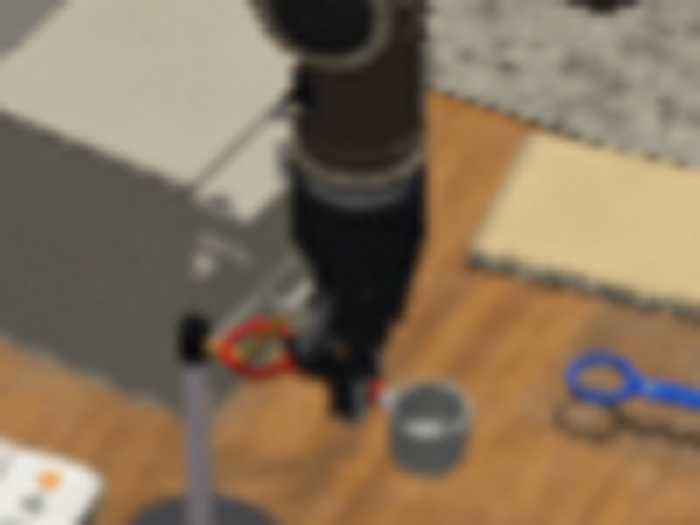

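At scene (312,149) the peg comes up through the ring and the force is small, so I'll release.

Call:
{"api": "send_rows", "payload": {
  "twist": [
    [0, 0, 0],
    [0, 0, 0],
    [0, 0, 0],
    [0, 0, 0],
    [0, 0, 0],
    [0, 0, 0],
    [0, 0, 0],
    [0, 0, 0]
  ],
  "delta_pos": [
    [0, 0, 0],
    [0, 0, 0],
    [0, 0, 0],
    [0, 0, 0],
    [0, 0, 0],
    [0, 0, 0],
    [0, 0, 0],
    [0, 0, 0]
  ],
  "claw": [60, 60, 60, 60, 60, 60, 60, 60]
}}

```text
time_s: 8.4
tool_pos: [0.6013, 0.13, 0.2043]
orientation: [[1.0, -0.002, -0.0], [-0.002, -1.0, 0.0], [-0.0, -0.0, -1.0]]
contact_force: [0.1, -0.8, 0.7]
width: 0.702
grip_force: 0.0
```

Call:
{"api": "send_rows", "payload": {
  "twist": [
    [0, 0, 0],
    [0, 0, 0],
    [0, 0, 0],
    [0, 0, 0],
    [0, 0, 0],
    [0, 0, 0],
    [0, 0, 0],
    [0, 0, 0]
  ],
  "delta_pos": [
    [-0.03, 0, 0.03],
    [-0.08, 0, 0.08],
    [-0.15, 0, 0.16],
    [-0.22, 0, 0.24],
    [-0.3, 0, 0.32],
    [-0.35, 0, 0.35],
    [-0.35, 0, 0.35],
    [-0.35, 0, 0.35]
  ],
  "claw": [60, 60, 60, 60, 60, 60, 60, 60]
}}

```text
time_s: 9.4
tool_pos: [0.4613, 0.1299, 0.3442]
orientation: [[1.0, -0.002, 0.0], [-0.002, -1.0, 0.0], [0.0, -0.0, -1.0]]
contact_force: [-0.4, 0.2, -0.3]
width: 0.703
grip_force: 0.0
```

Call:
{"api": "send_rows", "payload": {
  "twist": [
    [0, 0, 0],
    [0, 0, 0],
    [0, 0, 0],
    [0, 0, 0],
    [0, 0, 0],
    [0, 0, 0],
    [0, 0, 0],
    [0, 0, 0]
  ],
  "delta_pos": [
    [0, 0, 0],
    [0, 0, 0],
    [0, 0, 0],
    [0, 0, 0],
    [0, 0, 0],
    [0, 0, 0],
    [0, 0, 0],
    [0, 0, 0]
  ],
  "claw": [60, 60, 60, 60, 60, 60, 60, 60]
}}

```text
time_s: 10.4
tool_pos: [0.4613, 0.13, 0.3443]
orientation: [[1.0, -0.002, 0.0], [-0.002, -1.0, 0.0], [0.0, -0.0, -1.0]]
contact_force: [0.6, 1.2, -0.4]
width: 0.704
grip_force: 0.0
```

```bash
python3 - <<'E'
from h import *
import time
a=grab_frame("scene")
for _ in range(6): s=grab_frame("scene")
save(s,"pics/f1.png",(270,100,380,200),5)
d=np.abs(a["frame"][130:200,280:340].astype(int)-s["frame"][130:200,280:340]).max(-1); print("moved px",(d>40).sum(),get_state()["time_s"])
E
```

```text
moved px 14 10.75
```

View pics/f1.png

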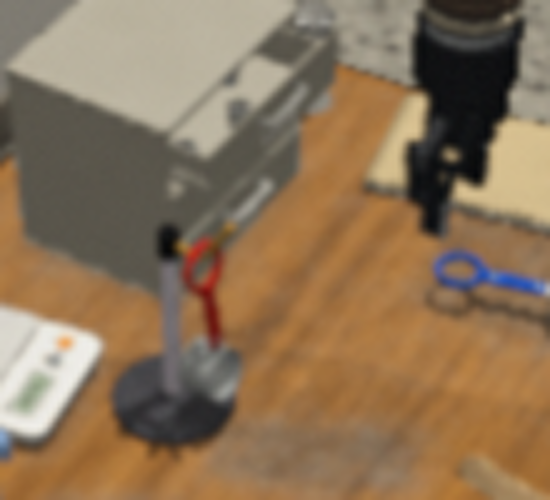

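The scoop hangs cup-down from the peg, with the ring at scene (310,153) and the cup at (312,174). It's still swinging slightly, so I'll let it settle and check by frame differences.

Call:
{"api": "send_rows", "payload": {
  "twist": [
    [0, 0, 0],
    [0, 0, 0],
    [0, 0, 0],
    [0, 0, 0],
    [0, 0, 0],
    [0, 0, 0],
    [0, 0, 0],
    [0, 0, 0]
  ],
  "delta_pos": [
    [0, 0, 0],
    [0, 0, 0],
    [0, 0, 0],
    [0, 0, 0],
    [0, 0, 0],
    [0, 0, 0],
    [0, 0, 0],
    [0, 0, 0]
  ],
  "claw": [60, 60, 60, 60, 60, 60, 60, 60]
}}

```text
time_s: 11.75
tool_pos: [0.4614, 0.13, 0.3443]
orientation: [[1.0, -0.002, 0.0], [-0.002, -1.0, 0.0], [0.0, -0.0, -1.0]]
contact_force: [0.6, 0.2, 0.5]
width: 0.704
grip_force: 0.0
```

Call:
{"api": "send_rows", "payload": {
  "twist": [
    [0, 0, 0],
    [0, 0, 0],
    [0, 0, 0],
    [0, 0, 0],
    [0, 0, 0],
    [0, 0, 0],
    [0, 0, 0],
    [0, 0, 0]
  ],
  "delta_pos": [
    [0, 0, 0],
    [0, 0, 0],
    [0, 0, 0],
    [0, 0, 0],
    [0, 0, 0],
    [0, 0, 0],
    [0, 0, 0],
    [0, 0, 0]
  ],
  "claw": [60, 60, 60, 60, 60, 60, 60, 60]
}}

```text
time_s: 12.75
tool_pos: [0.4613, 0.13, 0.3442]
orientation: [[1.0, -0.002, -0.0], [-0.002, -1.0, -0.0], [-0.0, 0.0, -1.0]]
contact_force: [1.2, -0.3, 0.6]
width: 0.704
grip_force: 0.0
```

Call:
{"api": "send_rows", "payload": {
  "twist": [
    [0, 0, 0],
    [0, 0, 0],
    [0, 0, 0],
    [0, 0, 0],
    [0, 0, 0],
    [0, 0, 0],
    [0, 0, 0],
    [0, 0, 0]
  ],
  "delta_pos": [
    [0, 0, 0],
    [0, 0, 0],
    [0, 0, 0],
    [0, 0, 0],
    [0, 0, 0],
    [0, 0, 0],
    [0, 0, 0],
    [0, 0, 0]
  ],
  "claw": [60, 60, 60, 60, 60, 60, 60, 60]
}}

```text
time_s: 13.75
tool_pos: [0.4613, 0.13, 0.3443]
orientation: [[1.0, -0.002, -0.0], [-0.002, -1.0, -0.0], [-0.0, 0.0, -1.0]]
contact_force: [0.6, 0.5, -0.5]
width: 0.703
grip_force: 0.0
```

Call:
{"api": "send_rows", "payload": {
  "twist": [
    [0, 0, 0],
    [0, 0, 0],
    [0, 0, 0],
    [0, 0, 0],
    [0, 0, 0],
    [0, 0, 0],
    [0, 0, 0],
    [0, 0, 0]
  ],
  "delta_pos": [
    [0, 0, 0],
    [0, 0, 0],
    [0, 0, 0],
    [0, 0, 0],
    [0, 0, 0],
    [0, 0, 0],
    [0, 0, 0],
    [0, 0, 0]
  ],
  "claw": [60, 60, 60, 60, 60, 60, 60, 60]
}}

```text
time_s: 14.75
tool_pos: [0.4613, 0.13, 0.3443]
orientation: [[1.0, -0.002, 0.0], [-0.002, -1.0, 0.0], [0.0, -0.0, -1.0]]
contact_force: [-0.1, -0.1, -1.0]
width: 0.706
grip_force: 0.0
```

```bash
python3 - <<'E'
from h import *
a=grab_frame("scene")["frame"][130:200,280:340].astype(int); r=[]
for _ in range(14):
    s=grab_frame("scene")["frame"][130:200,280:340].astype(int); d=np.abs(a-s).max(-1); r.append((int((d>20).sum()),int(d.max())))
print(r,get_state()["time_s"])
E
```

```text
[(0, 3), (0, 4), (0, 3), (0, 4), (0, 3), (0, 3), (0, 4), (0, 4), (0, 4), (0, 3), (0, 3), (0, 4), (0, 4), (0, 4)] 15.5
```

```bash
python3 -c "from workcell import finish_job; print(finish_job())"
```

```text
the job is handed in; nothing more can be done
None
```

The red scoop hangs by its eye on the brass peg, cup down, released and at rest; the arm is clear, the blue scoop was never touched, and I handed the job in at about 15.5 s (no verdict was returned).

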